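Draw the plate out of the bench press and set the brass ring on the pad

ROBOT

A 7-joint arm with a two-finger parallel gripper is mounted at the origin on the work surface. World frame = base frame: x ahead of the robot, y to its left, z up, the work surface at z = 0. Lengths are in m, angles in rad, forces in N, time in s.
With the tool pointing down it reaches from about 0.425 to 0.925 m from the base axis. Payload 6.8 kg.
Tool frame: the origin (TCP) lies midway between the tips of the shut fingers; the grasp point (between the pads) lies 19 mm behind it; z points along the fingers, y is the line along which they close (so a half turn about z gives the same grasp; the last joint's range is limited). The gripper opens to 85 mm and grips with 20 to 120 N. Pads are 22 mm wide; open, the fingers measure 114 mm over their backs; the gripper's body (76 mm by 85 mm) begins 54 mm behind the grasp point. The pads swing forward as they close: fully open they stand 13 mm farther back than shut.
Start: joints at [1.025, 0.477, 0.022, 1.555, -0.011, 1.109, -0.083], TCP at [0.286, -0.611, 0.231] pointing down, gripper open.
Joint ranges: [-2.96, 2.96], [-0.34, 2.1], [-1.41, 1.46], [0.24, 2.44], [-1.37, 4.51], [0.17, 1.92], [-2.96, 2.96]. Speed limits (rad/s): [2.39, 2.39, 3.14, 3.14, 3.14, 3.14, 3.14].

INTERFACE

Orientations are given as [roll, pitch, yaw] about the fixed x, y, z axes, in that order (R = Rz(yaw) Ry(pitch) Rx(roll)).
In Python, from station import ctrl gives the robot as it stands. The module is installed in compiled form; this text tells all that it offers.
- The arm moves only by the tool play_rows, never from a script. Its argument "steps" is a list of rows, each a list of 2 entries, a list of its own where there are three numbers: the shift along the tool's x, y, z in m, then the turn, a rotation vector about the tool's x, y, z in rad. In form: [[[dx, dy, dz], [rx, ry, rz]], ...]. A call has 1 to 8 rows; each row shifts and turns the commanded pose from where the row before left it, along the tool's axes as they then stand; what a row does not reach is not made up. A row lasts 1/12 s, in which the tool goes at most 41.7 mm and 7.16 degrees, less where a joint would pass 70% of its speed; a pose out of reach is approached as far as the arm can. A call with a gripper value outside its range is refused whole. "claw" is the opening, from -1 (shut) to 1 (fully open), set as the call begins (left out, the last holds). The fingers move at their own pace and stop on an object; "squeeze" is the grip in N (left out, the last holds). Time passes only in rows, so rows that do not move let the fingers close. It gives the time, the measured TCP pose, the force, the opening and the grip force at its end, in the units of the state.
- ctrl.state(): the state, without advancing time (a new reading comes with each control period).
- ctrl.get_image(name): name is "scene" or "top" or "wrist"; returns (picture, depth): 384x512x3 uint8, red, green, blue; 384x512 float32, m along the optical axis (not along the pixel's ray), 0 where there is no reading.
- ctrl.get_calibration(name): a dict with "fovy" (degrees; the focal length in pixels is half the picture's height over the tangent of half this angle, whatever the lens; pixels are square), "cx", "cy" (the principal point, pixels), "dist" ([k1, k2, p1, p2, k3] as OpenCV has them; the pictures are not rectified), "R" (3x3) and "t" (3): a world point X has camera coordinates R X + t; the wrist camera has in their place "T_tool_cam" (4x4, takes a point from camera to tool coordinates, whose origin is the TCP and whose axes are the flange's). Camera axes: x right, y down, z forward; pixel columns grow to the right and rows downward; lengths in m; the calibration is good to about 2 mm. A picture is of the moment at which its call begins: read the wrist's pose just before it. get_calibration takes no time and is no camera call.
- ctrl.close_job(): hands the job in; it is judged then, once.
The state is a dict: "time_s": time; "q": joint angles; "joint_velocities": joint speeds; "tau": joint torques, N m; "tcp_pos": TCP position; "ee_rot": TCP orientation; "force": force on the tool from outside, world axes, zero at the start; "torque": the same for the moment, N m; "finger_gap": finger opening in m; "finger_force": force on a finger pad.
Only numpy, scipy, OpenCV 4.12 (cv2) and the standard library are available. Lean on these libraries where they do the work, as an engineer would, in place of code of your own. Each camera call takes 0.05 s, during which the arm holds its last target. There are 200 camera calls.

TASK

Press your fingertips down on the bare front part of the rubber-faced steel plate in the green bench press and drag it back by friction until it is fully home against the yellow front stop, with the brass ring still riding upright on it; press firmly enough to grip but never harder than 30 N, or its facing is cut. Then lift the brass ring off the plate and stand it upright, wholly on the blue pad of the wooden board, leaving the plate home and the other things on the bench where they are.

Things in the scene. Friction and masses are not known exactly. Their poses are not given: they have to be found in the camera images.
- press: Green bench press fixed to the table, 330 (its x) x 150 (all numbers in mm). Origin on the table top; x points from its front stop to its bridge, away from the robot; z up; turned up to 0.25 rad. Flat slideway, top at z = 30, open from x = -150 to 148. Steel side rails: inner faces y = +-39, 12 wide, tops z = 46 mm (6 above the plate's top, so its sides cannot be pinched).
- front_stop (a point): Centre, at bed height (z = 30 in the press frame), of the inner face of the yellow front stop, at x = -150, y = 0 of the press; the stop is 15 thick in x, its top 16 above this point. Axes as the press. The plate's home is with its front edge on this face.
- bridge (a point): Middle of the front top edge of the fixed green bridge over the slideway (press x = 55, z = 107). The bridge runs 80 back (+x) from here, 150 wide, underside 22 below this point, with a fixed ram hanging 32 below it. A handwheel of 41 radius stands on it, centre 52 back, top 59 above this point; wheel and screw are not used.
- plate_top (a point): Centre of the top face of the loose rigid plate flat in the slideway, steel with a firm dark rubber facing: 150 (x) x 75 (y) x 10, 0.6-0.9 kg, 1.5 side play, top z = 40, axes as the press. Front edge starts 105-135 from the stop; home: this point 75 behind the stop face. Bare ahead of the ring. Friction about 0.33 on the bed, 0.85 on top: a light press slips, about 16 N grips, over 30 N cuts the facing.
- ring_mid (a point): Centre (half-way up, on the axis) of the brass ring: 36 outside diameter, 26 bore, 24 tall, 0.09 kg, standing loose and upright on the plate's centre line, 50 behind the plate's centre (+x). At the start it is under the bridge and cannot be taken. z along its axis.
- pad (a point): Centre of the top of the blue square pad, 90 x 90, glued on a fixed wooden board; 17 above the table; x, y along its sides, z up. The board is 130 (x) x 200 (y) x 14 thick; its other end (about 100 to +y of the pad's centre) carries two dark steel tubes. It is on the left or the right of the press, turned up to 0.3 rad.
- tube_a: Dark steel tube standing on the board, 32 diameter, 32 tall; origin at its underside. Leave alone.
- tube_b: Dark steel tube standing on the board, 42 diameter, 22 tall; origin at its underside. Leave alone.
- mandrel: Tapered dark steel mandrel standing at the back, 48 diameter, 190 tall; origin at its underside. Leave alone.
- pipe: Short dark steel pipe standing at the back, 68 diameter, 55 tall; origin at its underside. Leave alone.
- jar: Amber jar standing at the back, 60 diameter, 80 tall; origin at its underside. Leave alone.
- hammer: Hammer lying on the table near the robot, 260 long, wooden handle along its x; origin at its underside. Leave alone.
- punch_stand: Dark wooden stand with punches, fixed, 100 x 150 and 86 tall, on the side of the press opposite the board; origin on the table. An obstacle only.
There are look-alikes about, which are no part of the job. What is shaped like the part that bears plate_top but purple is not meant.

How it is judged:
On the way:
1. the plate is home against the yellow stop (within 2.5 mm) with the ring standing upright on its place on it (within 12 mm) (x of plate_top in the frame of press below -0.0725 m and angle between ring_mid's own z axis and vertical below 0.1 rad and x of ring_mid in the frame of plate_top between 0.038 and 0.062 m and y of ring_mid in the frame of plate_top between -0.012 and 0.012 m and z of ring_mid in the frame of plate_top between 0.008 and 0.016 m), for 0.2 s.
At the end, for the whole second after the job is handed in: The ring stands upright (within 0.1 rad) and at rest on the blue pad, its centre within 29 mm of the pad's centre along each side (so its rim is on the pad to within 2 mm), and the plate is home: its front edge within 2.5 mm of the yellow stop (x of plate_top in the frame of press below -0.0725 m and x of ring_mid in the frame of pad between -0.029 and 0.029 m and y of ring_mid in the frame of pad between -0.029 and 0.029 m and z of ring_mid in the frame of pad between 0.008 and 0.016 m and angle between ring_mid's own z axis and vertical below 0.1 rad and linear speed of ring below 0.02 m/s); the robot touches nothing.
It fails at once if the fingers press on the plate with more than 30 N (contact force between the fingers and plate above 30 N).
It fails at once if a bystander is moved by more than 25 mm (distance of any of tube_a, tube_b, mandrel, pipe, jar, hammer from where it was at the start of the episode above 0.025 m).
It fails at once if the ring is knocked over (angle between ring_mid's own z axis and vertical above 1.2 rad).
It also fails if it takes over 72 s, if anything falls off the work surface, if the arm or the gripper's body presses on something with over 40 N, if the wrist force passes 120 N, or if a joint passes its speed limit or range.

## Working session

There is one attempt and no reset: what is moved stays moved. The work goes in short steps, Python scripts to look and compute and a tool call to move; the robot and the scene stay as the last step left them, time stands still between calls to the robot, and variables do not carry over. Pictures are saved under pics/ and viewed, at most 10 in all, crops included, and the job is handed in when it is done.

Besides the shell and the picture viewer there is one more tool, called by a JSON object that holds its "method" and its "body", one argument or row to a line. play_rows: Moves the arm, as the interface text tells. Its arguments: {"type":"object","properties":{"steps":{"type":"array","items":{"type":"array"}},"claw":{"type":"number"},"squeeze":{"type":"number"}},"required":["steps"]}

```bash
mkdir -p pics; cat > h.py <<'E'
import numpy as np, cv2
from station import ctrl
from scipy.spatial.transform import Rotation as Ro
def save(n,im): cv2.imwrite(f'pics/{n}.png',im[:,:,::-1])
def K(c,h=384):
    f=h/2/np.tan(np.radians(c['fovy'])/2); return np.array([[f,0,c['cx']],[0,f,c['cy']],[0,0,1]])
def campose(name,st=None):
    c=ctrl.get_calibration(name)
    if name=='wrist':
        T=np.eye(4);T[:3,:3]=Ro.from_euler('xyz',st['ee_rot']).as_matrix();T[:3,3]=st['tcp_pos'];M=T@np.array(c['T_tool_cam'])
        return c,M[:3,:3],M[:3,3]
    R=np.array(c['R']);return c,R.T,-R.T@np.array(c['t'])
def rays(name,px,st=None):
    c,R,o=campose(name,st)
    p=cv2.undistortPoints(np.array(px,float).reshape(-1,1,2),K(c),np.array(c['dist'])).reshape(-1,2)
    return o,(R@np.c_[p,np.ones(len(p))].T).T
def onplane(name,px,z,st=None):
    o,d=rays(name,px,st); return o+d*((z-o[2])/d[:,2])[:,None]
def cloud(name,depth,st=None):
    v,u=np.mgrid[0:depth.shape[0],0:depth.shape[1]]
    o,d=rays(name,np.c_[u.ravel(),v.ravel()],st)
    return (o+d*depth.ravel()[:,None]).reshape(*depth.shape,3)
E
python3 - <<'E'
from h import *
print(ctrl.state())
for n in ('scene','top','wrist'):
    im,d=ctrl.get_image(n); c=ctrl.get_calibration(n); print(n,c['fovy'],c['dist'],c.get('t')); np.savez(f'{n}0.npz',im=im,d=d); save(n+'0',im)
a=[cv2.imread(f'pics/{n}0.png') for n in('scene','top')]
E
```

```text
{'time_s': 0.0, 'q': array([ 1.02490414,  0.47778143,  0.0223262 ,  1.55646531, -0.01147269,
        1.109259  , -0.08309852]), 'joint_velocities': array([ 1.92396324e-04, -5.41170471e-04, -8.64367648e-05,  1.87899424e-03,
        2.60891581e-04,  1.89924606e-04, -1.42136896e-03]), 'tau': array([-7.91177281e-04, -5.96459734e+01,  1.60778940e+00, -2.81204689e+01,
        1.24992180e-02,  9.30501177e-03,  6.39285463e-05]), 'tcp_pos': array([ 0.28589909, -0.61081616,  0.23033211]), 'ee_rot': array([-3.13981399e+00,  1.50184109e-04,  4.37839472e-01]), 'force': array([ 0.63768827,  0.19334496, -1.5866032 ]), 'torque': array([0.03328484, 0.036779  , 0.0216162 ]), 'finger_force': 0.0, 'finger_gap': 0.08525034673280552}
scene 54.00354326885324 [0.01924102 0.         0.         0.         0.        ] [ 0.14327371 -0.25391783  1.60608056]
top 48.097564236149324 [-0.02773325  0.          0.          0.          0.        ] [-0.00757001  0.48001809  1.44582023]
wrist 68.94477443315634 [-0.03393237  0.          0.          0.          0.        ] None
```

View pics/top0.png

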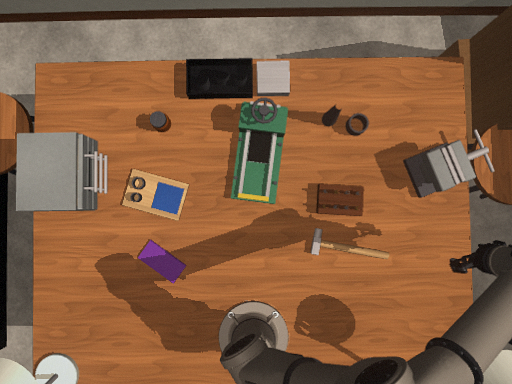

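View pics/scene0.png

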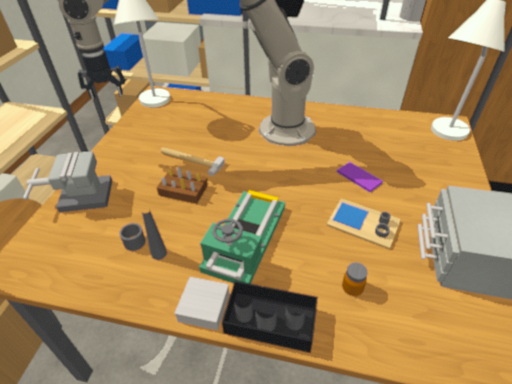

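The top view shows the press around (260,150), its yellow stop at (253,197), the dark plate at (260,150), the blue pad at (168,197) with the tubes at (137,183) and (137,197), and the purple decoy at (162,260). The scene view agrees: board on the robot's left, punch stand on its right.

```bash
python3 - <<'E'
from h import *
z=np.load('top0.npz');im,d=z['im'],z['d']
hsv=cv2.cvtColor(im,cv2.COLOR_RGB2HSV)
P=cloud('top',d)
def blob(m,z_,box):
    mm=np.zeros(m.shape,np.uint8);x0,y0,x1,y1=box;mm[y0:y1,x0:x1]=m[y0:y1,x0:x1]*255
    n,l,s,_=cv2.connectedComponentsWithStats(mm);i=1+np.argmax(s[1:,4]);k=(l==i)
    v,u=np.nonzero(k);
    w=onplane('top',np.c_[u,v],z_)
    r=cv2.minAreaRect((w[:,:2]*1000).astype(np.float32)); return s[i],r,np.median(P[k][:,2]),w.mean(0)
H,S,V=[hsv[...,i].astype(int) for i in range(3)]
print('yellow',blob((H>20)&(H<35)&(S>150)&(V>120),.046,(230,185,280,210)))
print('pad',blob((H>100)&(H<125)&(S>100),.017,(120,165,195,225)))
print('green',blob((H>55)&(H<95)&(S>80),.03,(225,90,295,210)))
print('plate',blob((V<60),.040,(238,120,285,175)))
print('rail', blob((S<40)&(V>120),.046,(238,125,256,195)), blob((S<40)&(V>120),.046,(262,125,285,198)))
print('hammer z', P[250,360], 'base',P[335,250])
cv2.imwrite('pics/crop.png',cv2.resize(im[90:235,110:300,::-1],None,fx=4,fy=4,interpolation=cv2.INTER_CUBIC))
E
```

```text
yellow (array([238, 193,  31,   8, 135], dtype=int32), ((464.96527099609375, -7.3877105712890625), (100.87568664550781, 14.36087417602539), 81.96875762939453), np.float64(0.046643452857548784), array([ 0.46491746, -0.00724918,  0.046     ]))
pad (array([152, 183,  32,  31, 670], dtype=int32), ((466.97705078125, 282.5701904296875), (87.65855407714844, 86.724853515625), 73.72383117675781), np.float64(0.018173782467622468), array([0.46696612, 0.28260451, 0.017     ]))
green (array([239, 102,  48,  32, 773], dtype=int32), ((732.6849975585938, -44.125587463378906), (154.79953002929688, 90.67525482177734), 81.82106018066406), np.float64(0.10804626285881613), array([ 0.72332439, -0.04319359,  0.03      ]))
plate (array([248, 129,  27,  34, 667], dtype=int32), ((634.9576416015625, -29.546436309814453), (87.57636260986328, 106.80506896972656), 81.27916717529297), np.float64(0.041286811356953335), array([ 0.63553781, -0.03165449,  0.04      ]))
rail (array([238, 131,  12,  62, 246], dtype=int32), ((583.4185791015625, 21.266143798828125), (13.433038711547852, 205.642822265625), 81.76318359375), np.float64(0.04701507271263605), array([0.58289312, 0.02121052, 0.046     ])) (array([266, 134,  11,  62, 247], dtype=int32), ((571.6751708984375, -67.57786560058594), (13.908169746398926, 205.59437561035156), 81.75818634033203), np.float64(0.04671696726441965), array([ 0.57266128, -0.06790753,  0.046     ]))
hammer z [ 0.28215128 -0.3623698   0.02387757] base [0.07364664 0.00615219 0.26147309]
```

View pics/crop.png

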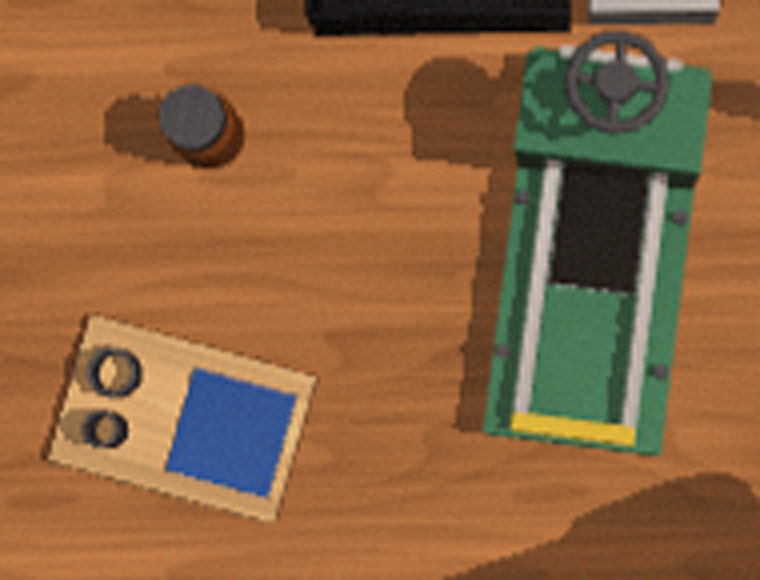

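The crop confirms a bare plate with its front edge near crop row 288 (picture row 162), rails clean and the pad clear of the tubes.

```bash
cat >> h.py <<'E'
YAW=-0.1437; S0=np.array([0.4724,-0.0085])
AX=np.array([np.cos(YAW),np.sin(YAW)]);AY=np.array([-AX[1],AX[0]])
def press(w): d=np.atleast_2d(w)[:,:2]-S0; return np.c_[d@AX-.150,d@AY]
def world(x,y): return S0+AX*(x+.15)+AY*y
def delta(p):
    s=ctrl.state();R=Ro.from_euler('xyz',s['ee_rot']).as_matrix();d=R.T@(np.array(p)-s['tcp_pos'])
    print('tcp',s['tcp_pos'].round(4),s['ee_rot'].round(4),'delta tool mm',(d*1000).round(1),'F',s['force'].round(1),'t',s['time_s'])
E
python3 - <<'E'
from h import *
z=np.load('top0.npz');im=z['im']
g=im[150:175,250:268].astype(int)
for u in (252,256,260,264): 
    col=im[150:175,u].sum(1).astype(int);e=150+np.argmax(np.diff(col))+.5
    print(u,e,press(onplane('top',[[u,e]],.04)).round(4))
for c in ((583.4,21.27),(571.7,-67.58)): print(press(np.array(c)/1000))
t=world(-0.015,0);print(t); delta([*t,.2])
E
```

```text
252 160.5 [[-0.0376  0.0189]]
256 161.5 [[-0.0392  0.0053]]
260 161.5 [[-0.0375 -0.0079]]
264 162.5 [[-0.0391 -0.0216]]
[[-0.04440733  0.04535902]]
[[-0.04326289 -0.04425071]]
[ 0.60600854 -0.0278328 ]
tcp [ 0.286  -0.6109  0.2305] [-3.1402e+00  1.0000e-04  4.3780e-01] delta tool mm [ 537.1 -392.4   31. ] F [-0.2 -0.7 -0.2] t 0.15
```

{"method": "play_rows", "body": {
  "steps": [
    [[0.0224, -0.0164, 0], [0, 0, 0]],
    [[0.0224, -0.0164, 0], [0, 0, 0]],
    [[0.0224, -0.0164, 0], [0, 0, 0]],
    [[0.0224, -0.0164, 0], [0, 0, 0]],
    [[0.0224, -0.0164, 0], [0, 0, 0]],
    [[0.0224, -0.0164, 0], [0, 0, 0]],
    [[0.0224, -0.0164, 0], [0, 0, 0]],
    [[0.0224, -0.0164, 0], [0, 0, 0]]
  ],
  "claw": -1
}}

```text
time_s: 0.82
tcp_pos: [0.3932, -0.4152, 0.2311]
ee_rot: [-3.141, 0.0, 0.438]
force: [0.8, -0.3, -0.5]
finger_gap: -0.0001
finger_force: 0.0
```

{"method": "play_rows", "body": {
  "steps": [
    [[0.0224, -0.0164, 0], [0, 0, 0]],
    [[0.0224, -0.0164, 0], [0, 0, 0]],
    [[0.0224, -0.0164, 0], [0, 0, 0]],
    [[0.0224, -0.0164, 0], [0, 0, 0]],
    [[0.0224, -0.0164, 0], [0, 0, 0]],
    [[0.0224, -0.0164, 0], [0, 0, 0]],
    [[0.0224, -0.0164, 0], [0, 0, 0]],
    [[0.0224, -0.0164, 0], [0, 0, 0]]
  ]
}}

```text
time_s: 1.48
tcp_pos: [0.4998, -0.2205, 0.2311]
ee_rot: [-3.141, 0.0, 0.438]
force: [0.2, -0.7, 0.4]
finger_gap: 0.0002
finger_force: 0.0
```

{"method": "play_rows", "body": {
  "steps": [
    [[0.0224, -0.0164, 0], [0, 0, 0]],
    [[0.0224, -0.0164, 0], [0, 0, 0]],
    [[0.0224, -0.0164, 0], [0, 0, 0]],
    [[0.0224, -0.0164, 0], [0, 0, 0]],
    [[0.0224, -0.0164, 0], [0, 0, 0]],
    [[0.0224, -0.0164, 0], [0, 0, 0]],
    [[0.0224, -0.0164, 0], [0, 0, 0]],
    [[0.0224, -0.0164, 0], [0, 0, 0]]
  ]
}}

```text
time_s: 2.15
tcp_pos: [0.6065, -0.0258, 0.2311]
ee_rot: [-3.141, 0.0, 0.438]
force: [0.6, -0.6, 0.5]
finger_gap: -0.0
finger_force: 0.0
```

{"method": "play_rows", "body": {
  "steps": [
    [[0, 0, 0.004], [0, 0, -0.11]],
    [[0, 0, 0.004], [0, 0, -0.11]],
    [[0, 0, 0.004], [0, 0, -0.11]],
    [[0, 0, 0.004], [0, 0, -0.11]],
    [[0, 0, 0.004], [0, 0, -0.11]],
    [[0, 0, 0.004], [0, 0, -0.11]],
    [[0, 0, 0.004], [0, 0, -0.11]],
    [[0, 0, 0.004], [0, 0, -0.11]]
  ]
}}

```text
time_s: 2.82
tcp_pos: [0.606, -0.0271, 0.1988]
ee_rot: [-3.141, 0.0, 1.323]
force: [-0.2, 0.8, -0.7]
finger_gap: 0.0001
finger_force: 0.0
```

{"method": "play_rows", "body": {
  "steps": [
    [[0, 0, 0], [0, 0, -0.109]],
    [[0, 0, 0], [0, 0, 0]],
    [[0, 0, 0], [0, 0, 0]]
  ]
}}

```text
time_s: 3.07
tcp_pos: [0.6061, -0.0271, 0.1991]
ee_rot: [-3.141, -0.0, 1.423]
force: [-0.8, -0.9, 0.4]
finger_gap: -0.0001
finger_force: 0.0
```

```bash
python3 - <<'E'
from h import *
s=ctrl.state(); im,d=ctrl.get_image('wrist'); save('w1',im); np.savez('w1.npz',im=im,d=d,p=s['tcp_pos'],r=s['ee_rot'])
print(s['q'].round(3)); delta([*world(-.015,0),.06])
E
```

```text
[ 0.279  0.434 -0.443  1.734  0.213  1.022 -0.387]
tcp [ 0.6062 -0.0271  0.1992] [-3.1414e+00 -1.0000e-04  1.4232e+00] delta tool mm [ -0.7  -0.  139.2] F [-0.8 -0.7 -0.1] t 3.1167
```

View pics/w1.png

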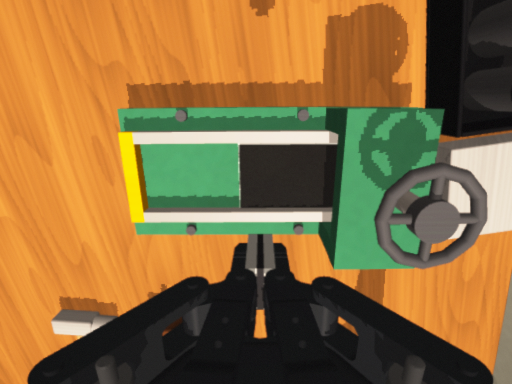

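The wrist view shows the yellow stop's inner face at u≈143, the plate's front edge at u≈239 and the rails at v≈137 and 215, with the fingers shut at (260,240) above the plate.

```bash
python3 - <<'E'
from h import *
z=np.load('w1.npz');st={'tcp_pos':z['p'],'ee_rot':z['r']}
print('edge',press(onplane('wrist',[[239.5,155],[239.5,197]],.04,st)).round(4))
print('stop',press(onplane('wrist',[[134,153],[143,211]],.046,st)).round(4),press(onplane('wrist',[[142,165]],.030,st)).round(4))
print('rails',press(onplane('wrist',[[180,132],[300,132],[180,144],[300,144],[180,212],[300,210],[300,220]],.046,st)).round(4))
E
```

```text
edge [[-0.037   0.0256]
 [-0.0382 -0.0227]]
stop [[-0.1498  0.0296]
 [-0.1489 -0.0372]] [[-0.1498  0.013 ]]
rails [[-0.0981  0.0513]
 [ 0.0271  0.0507]
 [-0.0993  0.0388]
 [ 0.0276  0.0382]
 [-0.1063 -0.0385]
 [ 0.0306 -0.0365]
 [ 0.0311 -0.0488]]
```

{"method": "play_rows", "body": {
  "steps": [
    [[0, 0, 0.02], [0, 0, 0]],
    [[0, 0, 0.02], [0, 0, 0]],
    [[0, 0, 0.02], [0, 0, 0]],
    [[0, 0, 0.02], [0, 0, 0]],
    [[0, 0, 0.02], [0, 0, 0]],
    [[0, 0, 0.02], [0, 0, 0]],
    [[0, 0, 0.015], [0, 0, 0]],
    [[0, 0, 0.01], [0, 0, 0]]
  ]
}}

```text
time_s: 3.78
tcp_pos: [0.6055, -0.027, 0.0527]
ee_rot: [-3.14, 0.001, 1.424]
force: [-0.1, -0.2, 0.2]
finger_gap: 0.0002
finger_force: 0.0
```

{"method": "play_rows", "body": {
  "steps": [
    [[0, 0, 0.003], [0, 0, 0]],
    [[0, 0, 0.002], [0, 0, 0]],
    [[0, 0, 0.002], [0, 0, 0]],
    [[0, 0, 0], [0, 0, 0]]
  ]
}}

```text
time_s: 4.12
tcp_pos: [0.6068, -0.0269, 0.0479]
ee_rot: [3.14, -0.0, 1.426]
force: [-0.5, -0.3, 0.2]
finger_gap: 0.0001
finger_force: 0.0
```

Frame agrees everywhere (rails ±39/±51, stop at -0.150). Approach contact finely.

{"method": "play_rows", "body": {
  "steps": [
    [[0, 0, 0.002], [0, 0, 0]],
    [[0, 0, 0.002], [0, 0, 0]],
    [[0, 0, 0.001], [0, 0, 0]],
    [[0, 0, 0.001], [0, 0, 0]],
    [[0, 0, 0], [0, 0, 0]]
  ]
}}

```text
time_s: 4.53
tcp_pos: [0.6061, -0.027, 0.0412]
ee_rot: [-3.141, 0.0, 1.427]
force: [-0.0, 0.6, -0.4]
finger_gap: -0.0002
finger_force: 0.0
```

{"method": "play_rows", "body": {
  "steps": [
    [[0, 0, 0.0005], [0, 0, 0]],
    [[0, 0, 0.0005], [0, 0, 0]],
    [[0, 0, 0], [0, 0, 0]]
  ]
}}

```text
time_s: 4.78
tcp_pos: [0.6062, -0.0269, 0.0403]
ee_rot: [-3.142, -0.0, 1.427]
force: [-0.1, -0.0, 0.7]
finger_gap: -0.0003
finger_force: 0.0
```

{"method": "play_rows", "body": {
  "steps": [
    [[0, 0, 0.0005], [0, 0, 0]],
    [[0, 0, 0], [0, 0, 0]]
  ]
}}

```text
time_s: 4.95
tcp_pos: [0.6063, -0.027, 0.0402]
ee_rot: [3.142, 0.0, 1.427]
force: [-1.8, 0.4, 3.4]
finger_gap: -0.0001
finger_force: 2.0
```

{"method": "play_rows", "body": {
  "steps": [
    [[0, 0, 0.0005], [0, 0, 0]],
    [[0, 0, 0], [0, 0, 0]]
  ]
}}

```text
time_s: 5.12
tcp_pos: [0.6063, -0.027, 0.0401]
ee_rot: [3.141, 0.0, 1.427]
force: [-3.3, -0.2, 9.3]
finger_gap: -0.0002
finger_force: 4.3
```

{"method": "play_rows", "body": {
  "steps": [
    [[0, 0, 0.0005], [0, 0, 0]],
    [[0, 0, 0], [0, 0, 0]]
  ]
}}

```text
time_s: 5.28
tcp_pos: [0.6063, -0.027, 0.0401]
ee_rot: [3.141, 0.001, 1.427]
force: [-4.2, -1.0, 12.6]
finger_gap: -0.0001
finger_force: 6.4
```

{"method": "play_rows", "body": {
  "steps": [
    [[0, 0, 0.0003], [0, 0, 0]],
    [[0, 0, 0], [0, 0, 0]],
    [[0, 0, 0], [0, 0, 0]]
  ]
}}

```text
time_s: 5.53
tcp_pos: [0.6063, -0.027, 0.0401]
ee_rot: [3.141, 0.001, 1.427]
force: [-5.2, 0.1, 14.9]
finger_gap: -0.0003
finger_force: 7.5
```

{"method": "play_rows", "body": {
  "steps": [
    [[0, 0, 0.0004], [0, 0, 0]],
    [[0, -0.001, 0], [0, 0, 0]],
    [[0, -0.001, 0], [0, 0, 0]],
    [[0, -0.001, 0], [0, 0, 0]],
    [[0, -0.001, 0], [0, 0, 0]]
  ]
}}

```text
time_s: 5.95
tcp_pos: [0.6058, -0.0268, 0.0402]
ee_rot: [3.134, -0.001, 1.426]
force: [5.3, -1.5, 5.8]
finger_gap: -0.0001
finger_force: 2.9
```

{"method": "play_rows", "body": {
  "steps": [
    [[0, -0.0015, 0], [0, 0, 0]],
    [[0, -0.002, 0], [0, 0, 0]],
    [[0, -0.002, 0], [0, 0, 0]]
  ]
}}

```text
time_s: 6.2
tcp_pos: [0.6007, -0.0257, 0.0401]
ee_rot: [3.134, -0.001, 1.426]
force: [4.7, -0.8, 6.9]
finger_gap: -0.0002
finger_force: 3.0
```

{"method": "play_rows", "body": {
  "steps": [
    [[0, -0.0015, 0.0004], [0, 0, 0]],
    [[0, -0.0015, 0.0004], [0, 0, 0]],
    [[0, -0.0015, 0], [0, 0, 0]]
  ]
}}

```text
time_s: 6.45
tcp_pos: [0.5976, -0.025, 0.0401]
ee_rot: [3.131, -0.002, 1.426]
force: [5.4, -0.8, 9.0]
finger_gap: -0.0
finger_force: 4.6
```

{"method": "play_rows", "body": {
  "steps": [
    [[0, -0.002, 0.0003], [0, 0, 0]],
    [[0, -0.002, 0.0003], [0, 0, 0]],
    [[0, -0.002, 0], [0, 0, 0]]
  ]
}}

```text
time_s: 6.7
tcp_pos: [0.5926, -0.024, 0.0401]
ee_rot: [3.129, -0.002, 1.426]
force: [6.7, -0.8, 12.2]
finger_gap: -0.0003
finger_force: 5.8
```

{"method": "play_rows", "body": {
  "steps": [
    [[0, -0.002, 0.0004], [0, 0, 0]],
    [[0, -0.0025, 0.0003], [0, 0, 0]],
    [[0, -0.003, 0], [0, 0, 0]],
    [[0, -0.003, 0], [0, 0, 0]]
  ]
}}

```text
time_s: 7.03
tcp_pos: [0.5833, -0.0224, 0.0401]
ee_rot: [3.127, -0.003, 1.426]
force: [7.5, -2.7, 15.0]
finger_gap: 0.0002
finger_force: 7.3
```

{"method": "play_rows", "body": {
  "steps": [
    [[0, -0.003, 0], [0, 0, 0]],
    [[0, -0.003, 0], [0, 0, 0]],
    [[0, -0.003, 0], [0, 0, 0]],
    [[0, -0.003, 0], [0, 0, 0]],
    [[0, -0.003, 0], [0, 0, 0]],
    [[0, -0.003, 0], [0, 0, 0]]
  ]
}}

```text
time_s: 7.53
tcp_pos: [0.5657, -0.0197, 0.0401]
ee_rot: [3.127, -0.003, 1.426]
force: [8.5, -1.3, 15.1]
finger_gap: -0.0001
finger_force: 7.6
```

```bash
python3 - <<'E'
from h import *
s=ctrl.state(); im,d=ctrl.get_image('wrist'); save('w2',im); np.savez('w2.npz',im=im,d=d,p=s['tcp_pos'],r=s['ee_rot'])
print('tcp press',press(s['tcp_pos']),s['force'])
E
```

```text
tcp press [[-0.0560394   0.00229157]] [ 8.45354432 -1.34290053 15.06293168]
```

View pics/w2.png

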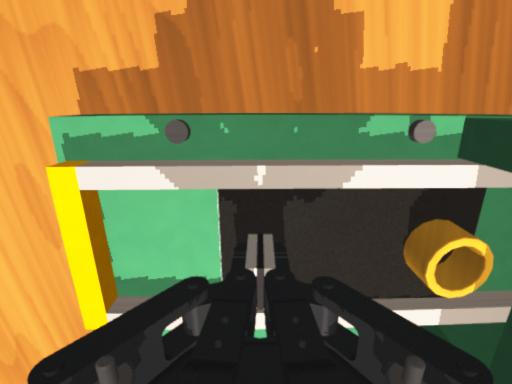

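The plate rides with the fingers: its front edge is at u≈220, and the ring stands upright at (448,260) clear of the bridge.

{"method": "play_rows", "body": {
  "steps": [
    [[0, -0.003, 0], [0, 0, 0]],
    [[0, -0.003, 0], [0, 0, 0]],
    [[0, -0.003, 0], [0, 0, 0]],
    [[0, -0.003, 0], [0, 0, 0]],
    [[0, -0.003, 0], [0, 0, 0]],
    [[0, -0.003, 0], [0, 0, 0]],
    [[0, -0.003, 0], [0, 0, 0]],
    [[0, -0.003, 0], [0, 0, 0]]
  ]
}}

```text
time_s: 8.25
tcp_pos: [0.5424, -0.0163, 0.0401]
ee_rot: [3.126, -0.003, 1.426]
force: [8.6, -0.8, 16.8]
finger_gap: 0.0002
finger_force: 8.0
```

{"method": "play_rows", "body": {
  "steps": [
    [[0, -0.003, 0], [0, 0, 0]],
    [[0, -0.003, 0], [0, 0, 0]],
    [[0, -0.003, 0], [0, 0, 0]],
    [[0, -0.003, 0], [0, 0, 0]],
    [[0, -0.003, 0], [0, 0, 0]],
    [[0, -0.003, 0], [0, 0, 0]],
    [[0, -0.003, 0], [0, 0, 0]]
  ]
}}

```text
time_s: 8.83
tcp_pos: [0.5219, -0.0133, 0.04]
ee_rot: [3.126, -0.003, 1.426]
force: [8.1, -2.8, 16.5]
finger_gap: -0.0003
finger_force: 8.5
```

```bash
python3 - <<'E'
from h import *
z=np.load('w2.npz');st={'tcp_pos':z['p'],'ee_rot':z['r']}
print('edge then',press(onplane('wrist',[[220,220]],.04,st)).round(4), 'ring top', press(onplane('wrist',[[460,268]],.064,st)).round(4))
s=ctrl.state(); im,d=ctrl.get_image('wrist'); np.savez('w3.npz',im=im,d=d,p=s['tcp_pos'],r=s['ee_rot'])
print('tcp press',press(s['tcp_pos']))
g=im[225].astype(int).sum(1); print(g[100:240:4])
E
```

```text
edge then [[-0.0778  0.0195]] ring top [[0.0458 0.0023]]
tcp press [[-0.10031884  0.00233314]]
[439 453 430 460 465 484 491 458 454 494 498 498 498 498 498 498 498 479
 219 225 414 410 415 418 416 419 421 415 414 416 201 131 141 137 107]
```

{"method": "play_rows", "body": {
  "steps": [
    [[0, -0.003, 0], [0, 0, 0]],
    [[0, -0.003, 0], [0, 0, 0]],
    [[0, -0.003, 0], [0, 0, 0]],
    [[0, -0.003, 0], [0, 0, 0]],
    [[0, -0.003, 0], [0, 0, 0]],
    [[0, -0.003, 0], [0, 0, 0]],
    [[0, -0.002, 0], [0, 0, 0]],
    [[0, -0.002, 0], [0, 0, 0]]
  ]
}}

```text
time_s: 9.55
tcp_pos: [0.5005, -0.0102, 0.04]
ee_rot: [3.125, -0.003, 1.426]
force: [9.6, -2.6, 17.3]
finger_gap: 0.0001
finger_force: 8.9
```

{"method": "play_rows", "body": {
  "steps": [
    [[0, -0.001, 0], [0, 0, 0]],
    [[0, -0.001, 0], [0, 0, 0]],
    [[0, -0.001, 0], [0, 0, 0]],
    [[0, -0.001, 0], [0, 0, 0]],
    [[0, -0.001, 0], [0, 0, 0]],
    [[0, -0.001, 0], [0, 0, 0]]
  ]
}}

```text
time_s: 10.05
tcp_pos: [0.4955, -0.0093, 0.04]
ee_rot: [3.124, -0.004, 1.426]
force: [10.7, -2.4, 14.3]
finger_gap: -0.0001
finger_force: 7.3
```

{"method": "play_rows", "body": {
  "steps": [
    [[0, -0.001, 0], [0, 0, 0]],
    [[0, -0.001, 0], [0, 0, 0]],
    [[0, -0.001, 0], [0, 0, 0]],
    [[0, -0.001, 0], [0, 0, 0]]
  ]
}}

```text
time_s: 10.38
tcp_pos: [0.4916, -0.0085, 0.04]
ee_rot: [3.124, -0.004, 1.426]
force: [11.8, -1.7, 14.8]
finger_gap: 0.0002
finger_force: 7.7
```

{"method": "play_rows", "body": {
  "steps": [
    [[0, -0.001, 0], [0, 0, 0]],
    [[0, -0.001, 0], [0, 0, 0]],
    [[0, 0, 0], [0, 0, 0]],
    [[0, 0, -0.002], [0, 0, 0]],
    [[0, 0, -0.003], [0, 0, 0]],
    [[0, 0, -0.01], [0, 0, 0]],
    [[0, 0, -0.02], [0, 0, 0]],
    [[0, 0, -0.02], [0, 0, 0]]
  ]
}}

```text
time_s: 11.05
tcp_pos: [0.4781, -0.0086, 0.091]
ee_rot: [-3.137, 0.001, 1.427]
force: [0.5, -0.1, 0.0]
finger_gap: 0.0001
finger_force: 0.0
```

{"method": "play_rows", "body": {
  "steps": [
    [[0, 0, -0.03], [0, 0, 0]],
    [[0, 0, -0.03], [0, 0, 0]],
    [[0, 0, -0.03], [0, 0, 0]],
    [[0, 0.02, -0.03], [0, 0, 0]],
    [[0, 0.02, 0], [0, 0, 0]],
    [[0, 0, 0], [0, 0, 0]],
    [[0, 0, 0], [0, 0, 0]]
  ]
}}

```text
time_s: 11.63
tcp_pos: [0.519, -0.0144, 0.2109]
ee_rot: [-3.14, -0.0, 1.427]
force: [-2.2, 0.9, -0.6]
finger_gap: -0.0003
finger_force: 0.0
```

```bash
python3 - <<'E'
from h import *
s=ctrl.state(); im,d=ctrl.get_image('wrist'); save('w4',im); np.savez('w4.npz',im=im,d=d,p=s['tcp_pos'],r=s['ee_rot'])
hsv=cv2.cvtColor(im,cv2.COLOR_RGB2HSV);P=cloud('wrist',d,s);pp=press(P.reshape(-1,3)).reshape(384,512,2)
m=(hsv[...,1]>120)&(P[...,2]>.058)&(P[...,2]<.069)&(abs(pp[...,0]+.02)<.04)&(abs(pp[...,1])<.036)
u,v=np.nonzero(m)[::-1];w=press(onplane('wrist',np.c_[u,v],.064,s))
print(len(u),(w.min(0)+w.max(0))/2,w.max(0)-w.min(0),np.median(P[m][:,2]),u.mean(),v.mean())
delta([*world(-.025,0),.1])
E
```

```text
486 [-0.02494379  0.0027278 ] [0.03603502 0.03553169] 0.06417406672403478 332.7181069958848 178.04526748971193
tcp [ 0.518  -0.0143  0.2102] [-3.1386e+00  3.0000e-04  1.4270e+00] delta tool mm [ -0.8  79.4 110. ] F [-0.5 -0.5  0. ] t 11.6833
```

View pics/w4.png

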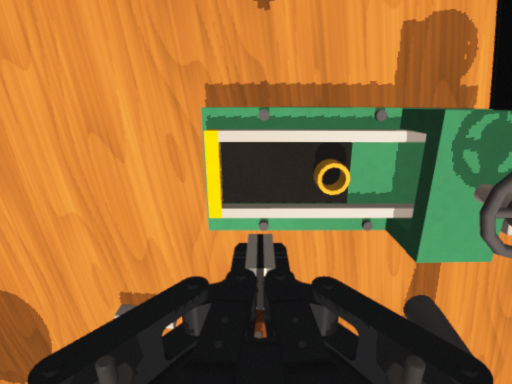

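The plate's dark front edge meets the yellow stop at u≈220, and the ring stands upright at (333,178), measured at its expected place. Next: open and go over it.

{"method": "play_rows", "body": {
  "steps": [
    [[0.001, 0.0205, 0], [0, 0, 0]],
    [[0.001, 0.0205, 0], [0, 0, 0]],
    [[0, 0.0205, 0], [0, 0, 0]],
    [[0, 0.018, 0], [0, 0, 0]],
    [[0, 0, 0.02], [0, 0, 0]],
    [[0, 0, 0.02], [0, 0, 0]],
    [[0, 0, 0.02], [0, 0, 0]],
    [[0, 0, 0.02], [0, 0, 0]]
  ],
  "claw": 0.45,
  "squeeze": 25
}}

```text
time_s: 12.35
tcp_pos: [0.5963, -0.0235, 0.129]
ee_rot: [-3.138, 0.0, 1.428]
force: [-0.3, -0.1, -0.1]
finger_gap: 0.0618
finger_force: 0.0
```

{"method": "play_rows", "body": {
  "steps": [
    [[0, 0, 0], [0, 0, 0]],
    [[0, 0, 0], [0, 0, 0]]
  ]
}}

```text
time_s: 12.52
tcp_pos: [0.5963, -0.0236, 0.1296]
ee_rot: [-3.137, 0.001, 1.428]
force: [-0.2, -0.0, 0.5]
finger_gap: 0.0622
finger_force: 0.0
```

```bash
python3 - <<'E'
from h import *
delta([*world(-.025,0.0027),.041])
s=ctrl.state(); im,d=ctrl.get_image('wrist')
hsv=cv2.cvtColor(im,cv2.COLOR_RGB2HSV);P=cloud('wrist',d,s);pp=press(P.reshape(-1,3)).reshape(384,512,2)
m=(hsv[...,1]>120)&(P[...,2]>.058)&(P[...,2]<.069)&(abs(pp[...,0]+.02)<.04)&(abs(pp[...,1])<.036)
u,v=np.nonzero(m)[::-1];w=press(onplane('wrist',np.c_[u,v],.064,s))
print(len(u),(w.min(0)+w.max(0))/2,w.max(0)-w.min(0),s['finger_gap'])
E
```

```text
tcp [ 0.5963 -0.0236  0.1296] [-3.1367e+00  5.0000e-04  1.4276e+00] delta tool mm [-0.1  0.6 88.6] F [-0.2 -0.   0.5] t 12.5167
836 [-0.02396626  0.00307818] [0.03445412 0.03579415] 0.06218866519054783
```

{"method": "play_rows", "body": {
  "steps": [
    [[0, 0.0006, 0.015], [0, 0, 0]],
    [[0, 0, 0.015], [0, 0, 0]],
    [[0, 0, 0.015], [0, 0, 0]],
    [[0, 0, 0.015], [0, 0, 0]],
    [[0, 0, 0.012], [0, 0, 0]],
    [[0, 0, 0.01], [0, 0, 0]],
    [[0, 0, 0.006], [0, 0, 0]],
    [[0, 0, 0], [0, 0, 0]]
  ]
}}

```text
time_s: 13.23
tcp_pos: [0.5987, -0.0239, 0.0423]
ee_rot: [-3.14, 0.0, 1.427]
force: [-0.4, 0.6, 0.2]
finger_gap: 0.0621
finger_force: 0.0
```

{"method": "play_rows", "body": {
  "steps": [
    [[0, 0, 0], [0, 0, 0]],
    [[0, 0, 0], [0, 0, 0]],
    [[0, 0, 0], [0, 0, 0]],
    [[0, 0, 0], [0, 0, 0]],
    [[0, 0, 0], [0, 0, 0]],
    [[0, 0, 0], [0, 0, 0]]
  ],
  "claw": -0.3,
  "squeeze": 25
}}

```text
time_s: 13.73
tcp_pos: [0.5999, -0.0238, 0.0439]
ee_rot: [3.14, -0.0, 1.427]
force: [-1.1, 0.9, 6.2]
finger_gap: 0.0339
finger_force: 25.8
```

{"method": "play_rows", "body": {
  "steps": [
    [[0, 0, -0.001], [0, 0, 0]],
    [[0, 0, -0.001], [0, 0, 0]],
    [[0, 0, 0], [0, 0, 0]]
  ]
}}

```text
time_s: 13.98
tcp_pos: [0.599, -0.024, 0.045]
ee_rot: [-3.141, 0.0, 1.427]
force: [-1.1, -0.4, -1.3]
finger_gap: 0.0342
finger_force: 25.1
```

```bash
python3 - <<'E'
from h import *
im,d=ctrl.get_image('wrist');s=ctrl.state();print(s['tcp_pos'],s['force'],s['finger_gap'],s['finger_force']);save('w5',im)
E
```

```text
[ 0.5990069  -0.02400731  0.04484497] [ 0.53579227 -0.18933689 -0.55020836] 0.03387282300763103 25.113679880741984
```

View pics/w5.png

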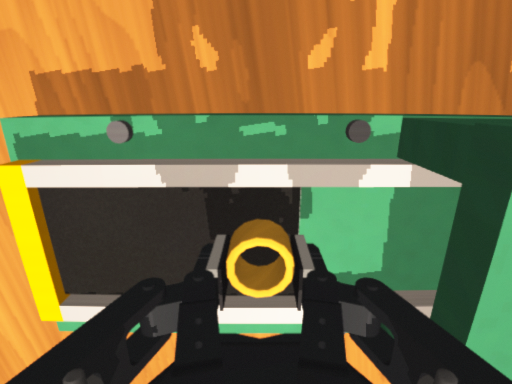

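The ring is held square and upright between the pads at (261,258), and the plate's front is still at the stop. Lift.

{"method": "play_rows", "body": {
  "steps": [
    [[0, 0, -0.003], [0, 0, 0]],
    [[0, 0, -0.006], [0, 0, 0]],
    [[0, 0, -0.012], [0, 0, 0]],
    [[0, 0, -0.02], [0, 0, 0]],
    [[0, 0, -0.02], [0, 0, 0]],
    [[0, 0, -0.02], [0, 0, 0]],
    [[0, 0, -0.02], [0, 0, 0]],
    [[0, 0, -0.01], [0, 0, 0]]
  ]
}}

```text
time_s: 14.7
tcp_pos: [0.6006, -0.0237, 0.1597]
ee_rot: [3.137, -0.001, 1.427]
force: [0.1, 0.1, -0.9]
finger_gap: 0.0337
finger_force: 25.1
```

```bash
python3 - <<'E'
from h import *
delta([.467,.2826,.155])
s=ctrl.state(); im,d=ctrl.get_image('wrist');P=cloud('wrist',d,s)
hsv=cv2.cvtColor(im,cv2.COLOR_RGB2HSV)
m=(hsv[...,0]>18)&(hsv[...,0]<32)&(hsv[...,1]>150);m[:,:200]=0;m[:,330:]=0;m[:180]=0;m[300:]=0
zz=P[m][:,2]-s['tcp_pos'][2]; print(m.sum(),np.percentile(zz,[5,50,95]),s['finger_gap'])
w=press(np.array([0.5990,-.024]));print(w)
# plate edge gap: depth-independent check
m2=(hsv[...,2]<70)&(P[...,2]>.03)&(P[...,2]<.05)
pp=press(P.reshape(-1,3)).reshape(384,512,2);k=m2&(abs(pp[...,1])<.03)&(pp[...,0]<-.05)
q=pp[k];b=np.round(q[:,1],3);print('front edge',[q[abs(q[:,1]-t)<.002][:,0].min().round(4) for t in(0,.01,.02) if (abs(q[:,1]-t)<.002).any()])
E
```

```text
tcp [ 0.6006 -0.0237  0.1597] [ 3.1372e+00 -6.0000e-04  1.4269e+00] delta tool mm [ 284.  -176.2    4.1] F [ 0.1  0.1 -0.9] t 14.7
1651 [0.00459219 0.02036467 0.02142655] 0.03365701308574726
[[-0.02248519  0.00278963]]
front edge [np.float64(-0.1473), np.float64(-0.1473), np.float64(-0.1473)]
```

{"method": "play_rows", "body": {
  "steps": [
    [[0.012, -0.0075, 0], [0, 0, 0]],
    [[0.0203, -0.0126, 0], [0, 0, 0]],
    [[0.0203, -0.0126, 0], [0, 0, 0]],
    [[0.0203, -0.0126, 0], [0, 0, 0]],
    [[0.0203, -0.0126, 0], [0, 0, 0]],
    [[0.0203, -0.0126, 0], [0, 0, 0]],
    [[0.0203, -0.0126, 0], [0, 0, 0]],
    [[0.0203, -0.0126, 0], [0, 0, 0]]
  ]
}}

```text
time_s: 15.42
tcp_pos: [0.5242, 0.1439, 0.1546]
ee_rot: [-3.139, 0.001, 1.428]
force: [0.8, -0.3, -1.5]
finger_gap: 0.034
finger_force: 25.1
```

{"method": "play_rows", "body": {
  "steps": [
    [[0.0203, -0.0126, 0], [0, 0, 0]],
    [[0.0203, -0.0126, 0], [0, 0, 0]],
    [[0.0203, -0.0126, 0], [0, 0, 0]],
    [[0.0203, -0.0126, 0], [0, 0, 0]],
    [[0.0203, -0.0126, 0], [0, 0, 0]],
    [[0.0203, -0.0126, 0], [0, 0, 0]],
    [[0.008, -0.005, 0], [0, 0, 0]],
    [[0, 0, 0], [0, 0, 0]]
  ]
}}

```text
time_s: 16.08
tcp_pos: [0.4627, 0.2851, 0.1552]
ee_rot: [-3.139, -0.0, 1.432]
force: [-0.0, 0.6, -0.8]
finger_gap: 0.034
finger_force: 25.1
```

```bash
python3 - <<'E'
from h import *
s=ctrl.state();print(s['q'].round(2)); im,d=ctrl.get_image('wrist');save('w6',im)
hsv=cv2.cvtColor(im,cv2.COLOR_RGB2HSV)
m=((hsv[...,0]>100)&(hsv[...,0]<125)&(hsv[...,1]>100)).astype(np.uint8)
v,u=np.nonzero(m);w=onplane('wrist',np.c_[u,v],.017,s);print(cv2.minAreaRect((w[:,:2]*1000).astype(np.float32)))
i,dd=ctrl.get_image('top');
delta([.467,.2826,.021])
E
```

```text
[-0.23  0.41 -0.55  1.91  0.26  0.89 -1.04]
((421.5989685058594, 172.41392517089844), (337.0105895996094, 97.44883728027344), 67.02954864501953)
tcp [0.465  0.2814 0.1552] [-3.1407e+00  1.7000e-03  1.4272e+00] delta tool mm [  1.7   1.9 134.2] F [ 0.1  0.1 -0.3] t 16.1833
```

View pics/w6.png

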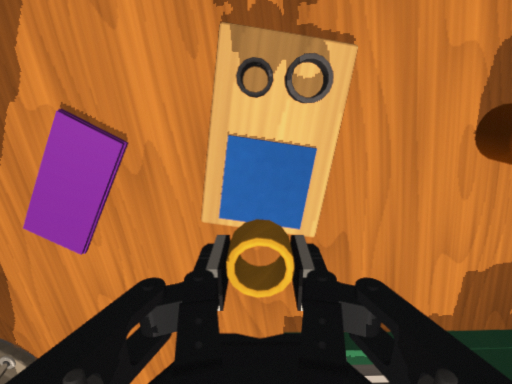

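The wrist view shows the pad with corners (229,135), (316,148), (302,228), (220,218), the tubes beyond it, and the ring held upright.

```bash
python3 - <<'E'
from h import *
s=ctrl.state();w=onplane('wrist',[[229,135],[316,148],[302,228],[220,218]],.017,s)
print(w.round(4),w.mean(0),np.linalg.norm(w-np.roll(w,1,0),axis=1)); delta([*w.mean(0)[:2],.021])
E
```

```text
[[0.4418 0.3337 0.017 ]
 [0.5262 0.3085 0.017 ]
 [0.5036 0.2225 0.017 ]
 [0.4163 0.2472 0.017 ]] [0.47195783 0.2779799  0.017     ] [0.09017518 0.08809321 0.0888684  0.09080123]
tcp [0.465  0.2814 0.1552] [-3.1407e+00  1.7000e-03  1.4272e+00] delta tool mm [ -2.2   7.5 134.2] F [ 0.1  0.1 -0.3] t 16.1833
```

{"method": "play_rows", "body": {
  "steps": [
    [[0, 0.0045, 0.015], [0, 0, 0]],
    [[0, 0, 0.02], [0, 0, 0]],
    [[0, 0, 0.02], [0, 0, 0]],
    [[0, 0, 0.02], [0, 0, 0]],
    [[0, 0, 0.02], [0, 0, 0]],
    [[0, 0, 0.015], [0, 0, 0]],
    [[0, 0, 0.01], [0, 0, 0]],
    [[0, 0, 0.006], [0, 0, 0]]
  ]
}}

```text
time_s: 16.85
tcp_pos: [0.4701, 0.2795, 0.0285]
ee_rot: [-3.14, 0.002, 1.424]
force: [-0.2, 0.6, -0.7]
finger_gap: 0.0339
finger_force: 25.1
```

{"method": "play_rows", "body": {
  "steps": [
    [[0, 0, 0.003], [0, 0, 0]],
    [[0, 0, 0.001], [0, 0, 0]],
    [[0, 0, 0.001], [0, 0, 0]],
    [[0, 0, 0], [0, 0, 0]],
    [[0, 0, 0], [0, 0, 0]]
  ]
}}

```text
time_s: 17.27
tcp_pos: [0.4704, 0.282, 0.0257]
ee_rot: [3.141, -0.001, 1.427]
force: [-0.3, 0.1, -1.7]
finger_gap: 0.0342
finger_force: 25.1
```

{"method": "play_rows", "body": {
  "steps": [
    [[0, 0, 0.001], [0, 0, 0]],
    [[0, 0, 0.001], [0, 0, 0]],
    [[0, 0, 0], [0, 0, 0]]
  ]
}}

```text
time_s: 17.52
tcp_pos: [0.4699, 0.2817, 0.023]
ee_rot: [3.141, -0.0, 1.427]
force: [-1.2, -0.3, -0.4]
finger_gap: 0.034
finger_force: 25.1
```

{"method": "play_rows", "body": {
  "steps": [
    [[0, 0, 0.001], [0, 0, 0]],
    [[0, 0, 0.0005], [0, 0, 0]],
    [[0, 0, 0], [0, 0, 0]]
  ]
}}

```text
time_s: 17.77
tcp_pos: [0.4698, 0.2817, 0.0214]
ee_rot: [-3.141, 0.0, 1.427]
force: [-0.0, 0.1, -1.6]
finger_gap: 0.034
finger_force: 25.1
```

{"method": "play_rows", "body": {
  "steps": [
    [[0, 0, 0.0005], [0, 0, 0]],
    [[0, 0, 0.0005], [0, 0, 0]],
    [[0, 0, 0], [0, 0, 0]]
  ]
}}

```text
time_s: 18.02
tcp_pos: [0.4699, 0.2817, 0.0209]
ee_rot: [3.141, 0.0, 1.427]
force: [-1.4, -1.5, 3.8]
finger_gap: 0.0338
finger_force: 25.7
```

Contact with the pad; release and rise.

{"method": "play_rows", "body": {
  "steps": [
    [[0, 0, 0], [0, 0, 0]],
    [[0, 0, 0], [0, 0, 0]],
    [[0, 0, 0], [0, 0, 0]],
    [[0, 0, 0], [0, 0, 0]]
  ],
  "claw": 0.35
}}

```text
time_s: 18.35
tcp_pos: [0.4699, 0.2817, 0.0204]
ee_rot: [-3.142, -0.0, 1.427]
force: [0.5, -0.1, 0.9]
finger_gap: 0.0575
finger_force: 0.0
```

{"method": "play_rows", "body": {
  "steps": [
    [[0, 0, -0.003], [0, 0, 0]],
    [[0, 0, -0.01], [0, 0, 0]],
    [[0, 0, -0.02], [0, 0, 0]],
    [[0, 0, -0.03], [0, 0, 0]],
    [[0, 0, -0.03], [0, 0, 0]],
    [[0, 0, -0.03], [0, 0, 0]],
    [[-0.02, 0, -0.03], [0, 0, 0]],
    [[-0.02, 0, 0], [0, 0, 0]]
  ]
}}

```text
time_s: 19.02
tcp_pos: [0.4667, 0.2453, 0.1802]
ee_rot: [3.133, -0.007, 1.429]
force: [1.2, -0.4, 0.9]
finger_gap: 0.0577
finger_force: 0.0
```

{"method": "play_rows", "body": {
  "steps": [
    [[-0.02, 0, 0], [0, 0, 0]],
    [[0, 0, 0], [0, 0, 0]],
    [[0, 0, 0], [0, 0, 0]]
  ]
}}

```text
time_s: 19.27
tcp_pos: [0.4615, 0.2213, 0.1743]
ee_rot: [3.141, 0.0, 1.425]
force: [0.4, 0.1, -1.1]
finger_gap: 0.0576
finger_force: 0.0
```

```bash
python3 - <<'E'
from h import *
s=ctrl.state(); im,d=ctrl.get_image('wrist');i2,d2=ctrl.get_image('top')
hsv=cv2.cvtColor(im,cv2.COLOR_RGB2HSV);P=cloud('wrist',d,s)
m=(P[...,2]>.034)&(P[...,2]<.048)&(np.hypot(P[...,0]-.47,P[...,1]-.28)<.045)
v,u=np.nonzero(m);w=onplane('wrist',np.c_[u,v],.041,s);print(len(u),(w.min(0)+w.max(0))/2,w.max(0)-w.min(0),np.median(P[m][:,2]),s['tcp_pos'])
a=cv2.resize(i2[90:215,110:300,::-1],None,fx=4,fy=4,interpolation=cv2.INTER_CUBIC)[:,:760]
b=im[:,:,::-1][60:310,130:400]
c=np.zeros((500,800,3),np.uint8);c[:,:530]=a[:500,:530] if 0 else cv2.resize(a,(530,500));c[:250,530:]=b;cv2.imwrite('pics/fin.png',c)
E
```

```text
545 [0.46953871 0.28089072 0.041     ] [3.53321981e-02 3.50479866e-02 1.11022302e-16] 0.04133387769086966 [0.46145743 0.22131309 0.17434034]
```

View pics/fin.png

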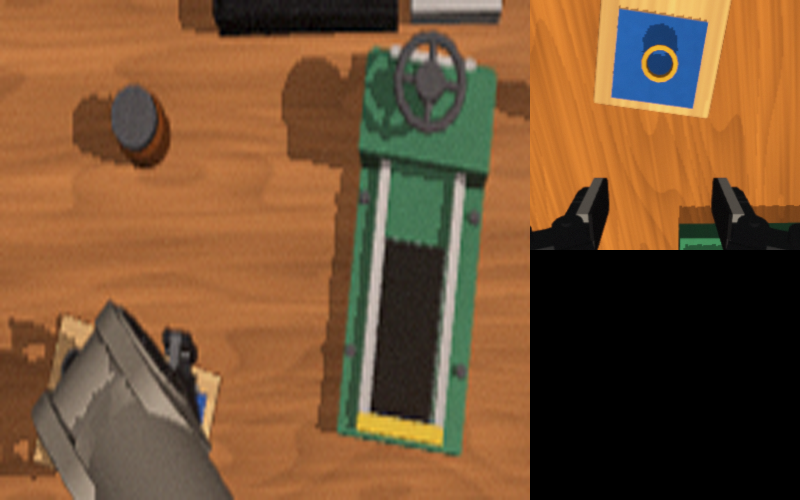

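The ring stands upright and centred on the pad (inset at (660,63)), and the plate's dark facing meets the yellow stop at (400,415) with no gap. Handing in.

```bash
python3 -c "
from station import ctrl
print(ctrl.close_job())"
```

```text
the job is handed in; nothing more can be done
None
```

Job handed in, with no verdict returned: the last pictures show the plate home against the yellow stop and the ring upright, centred on the blue pad; pressing read at most about 17 N, and the robot clock stood near 19 s.

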